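# Bolt down and cam-clamp a bracket for tacking

## Robot

A 6-joint arm with a two-finger parallel gripper is mounted at the origin on the work surface. World frame = base frame: x ahead of the robot, y to its left, z up, the work surface at z = 0. Lengths are in m, angles in degrees, forces in N, time in s.
With the tool pointing down it reaches from about 0.4 to 0.825 m from the base axis. Payload 7 kg.
Tool frame: the origin (TCP) lies midway between the tips of the shut fingers; the grasp point (between the pads) lies 19 mm behind it; z points along the fingers, y is the line along which they close (so a half turn about z gives the same grasp; the last joint's range is limited). The gripper opens to 88 mm and grips with 3 to 60 N. Pads are 19 mm wide; open, the fingers measure 130 mm over their backs; the gripper's body (78 mm by 193 mm) begins 47 mm behind the grasp point.
Start: joints at [16.507, 20.546, 0.682, 0, -70.136, -16.507], TCP at [0.675, -0, 0.227] pointing down, gripper open.
Joint ranges: [-176.03, 176.03], [-82.01, 121.73], [-58.28, 71.71], [-173.87, 95.51], [-174.79, -0.11], [-173.66, 173.66]. Speed limits (degrees/s): [136.94, 136.94, 172.46, 180, 180, 180].

## Interface

Orientations are given as [roll, pitch, yaw] about the fixed x, y, z axes, in that order (R = Rz(yaw) Ry(pitch) Rx(roll)).
In Python, from plant import ctrl gives the robot as it stands. The module is installed in compiled form; this text tells all that it offers.
- The arm moves only by the tool send_rows, never from a script. Its argument "plan" is a list that holds one entry, the list of rows, each a list of 6 numbers: the shift along the tool's x, y, z in normalised numbers (1 is 40 cm), then the turn, a rotation vector about the tool's x, y, z in fractions of the full range, 1 being 60 degrees. A call has 1 to 8 rows; each row is the pose to reach, as a shift and turn from the pose commanded when the call began, along the tool's axes at that moment; what a row does not reach only later rows make up. A row lasts 1/12 s, in which the tool goes at most 41.7 mm and 7.16 degrees, less where a joint would pass 70% of its speed; a pose out of reach is approached as far as the arm can. Shift and turn numbers lie between -1 and 1, and a call with a number outside is refused. A call with a gripper value outside its range is refused whole. "fingers" is the opening, from 0 (shut) to 1 (fully open), set as the call begins (left out, the last holds). The fingers move at their own pace and stop on an object; the grip force is fixed at half the most. Time passes only in rows, so rows that repeat a pose let the fingers close. It gives the time, the measured TCP pose, the force, the opening and the grip force at its end, in the units of the state.
- ctrl.get_obs(): the state, without advancing time (a new reading comes with each control period).
- ctrl.snapshot(name): name is "scene" or "side" or "wrist"; returns a dict with "img" (400x640x3 uint8, red, green, blue), "K" (3x3 intrinsics, pixels), "k1" (the pictures are not rectified: a ray, as slopes to the right and down, at radius r is drawn at 1 + k1 r^2 times it, then the intrinsics apply), "pose" (4x4, takes a point from camera to world coordinates). Camera axes: x right, y down, z forward; pixel columns grow to the right and rows downward; lengths in m; the calibration is good to about 2 mm. A picture is of the moment at which its call begins. There is no depth.
- ctrl.close_job(): hands the job in; it is judged then, once.
The state is a dict: "clock": time; "joint_pos": joint angles; "qvel": joint speeds; "tau": joint torques, N m; "tool_pos": TCP position; "orientation": TCP orientation; "force": force on the tool from outside, world axes, zero at the start; "moment": the same for the moment, N m; "opening": finger opening in m; "gripper_force": force on a finger pad.
Only numpy, scipy, OpenCV 4.12 (cv2) and the standard library are available. Lean on these libraries where they do the work, as an engineer would, in place of code of your own. Each camera call takes 0.05 s, during which the arm holds its last target. There are 200 camera calls.

## Task

Get the steel bracket clamped in the welding fixture for tacking: first slide the fixture's bolt across the bracket, fully home in its keeper, then swing the sprung cam lever up to the point of highest lift (lever standing straight up), so that the bracket is pressed up against the bolt. The lever springs back if let go, so finish while holding it there, still; leave the bracket in its nest and do not disturb the bin, the hammer or the offcut.

Things in the scene. Friction and masses are not known exactly. Their poses are not given: they have to be found in the camera images.
- fixture: Fixed welding fixture, dark steel base plate 170 x 350 x 12 mm. Origin: on the table below the middle of the bracket's nest. x runs along the bracket (about away from the robot), y to the left, z up; turned -0.3 to 0.45 rad. Nest posts are at most 88 mm high, x within 75 mm, y within 35 mm. Bolt housing on the +y side, keeper, then cam and lever on the -y side.
- bolt (a joint): Travel of the bolt in m along the fixture's -y: 0 fully withdrawn, 0.090 fully home against its stop in the keeper. Starts between 0 and 0.025. About 2 N of friction; it stays where it is left. The bracket, if lifted first, blocks its way.
- bolt_rod: The bolt: bright steel rod, 16 mm diameter, 160 mm long, along the fixture's y, axis 97.5 mm above the table (underside 8 mm over the resting bracket), with an upright knob. It runs in a housing 44 mm wide in x, y = 45 to 200 mm, 104 mm high, with a strap to 112 mm high at y = 52 mm. The origin is no useful point.
- bolt_knob (a point): Middle of the bolt's upright cylindrical steel knob: 22 mm diameter, 37 mm tall, 137.5 mm above the table (knob from 118 to 155 mm, on a 10 mm stem). Grip it from above, or push it. It lies at fixture x = 0, y = 165 mm less the bolt's travel.
- cam_lever (a joint): Angle of the cam lever in rad: 0 lever level, pointing to the fixture's -x (towards the robot); 1.571 lever straight up = highest lift of the cam; beyond this the lift falls again, stop at 2.1. A return spring pulls it to 0, with about 4 N at the grip when down and 7 N when upright. Starts at 0.
- lever_arm: The lever: flat steel bar 16 mm deep and 8 mm wide on the cam shaft, ending in a black plastic cross grip, a cylinder of 26 mm diameter and 36 mm length. The body's origin is no useful point.
- lever_grip (a point): Centre of the lever's cross grip (cylinder parallel to the fixture's y, 26 mm diameter, 36 mm between its flat ends), 115 mm from the pivot: 40 mm above the table when down, 155 mm when upright. The lever swings in the fixture's x-z plane; pinched on its flat ends, it pivots between the fingers.
- lever_pivot (a point): Point on the cam shaft's axis (parallel to the fixture's y) in the lever grip's plane of swing: fixture x = 0, y = -114 mm, 40 mm above the table. Cam bearings beside it are 60 mm high, x within 18 mm, y = -65 to -105 mm.
- lift_pad: Sprung steel pad 70 x 40 mm under the bracket, raised 14 mm by the cam at highest lift; it then presses the bracket up against the home bolt with about 10 N. The body's origin is no useful point.
- bracket: Workpiece: loose L bracket of bare 8 mm steel, foot 130 mm (x) x 50 mm (y), upright leg 60 mm high at its far (+x) end, 0.6 kg. Origin: centre of the underside of its foot, 73.5 mm above the table at rest in the nest, 8 mm higher when clamped.
- bin: Open rust-brown stock bin 260 x 180 x 100 mm on the table at the right; leave alone. Origin: centre of its underside.
- hammer: Hammer lying on the table at the left; leave alone.
- offcut: Offcut of dark angle steel, 140 mm long, 40 mm legs, on the table behind the fixture; leave alone.
- keeper (a point): Middle of the keeper's opening, on the bolt's axis, 97.5 mm above the table, fixture x = 0, y = -50 mm. The keeper is a dark steel arch 50 mm wide in x, 24 mm in y, top 116 mm high; the home bolt's tip goes through it.

How it is judged (in metres and radians):
On the way, in this order (a step that is already met when the one before it is completed fails the run):
1. the bolt is home in its keeper (value of joint bolt above 0.083 m), for 0.2 s.
2. the cam lever stands at its highest lift (value of joint cam_lever between 1.42 and 1.72 rad), for 0.3 s.
At the end, for the whole second after the job is handed in: The bolt is within 7 mm of fully home; the robot holds the cam lever, still (under 0.1 rad/s), within 0.15 rad of straight up; the bracket, level within 0.1 rad, is raised 8 mm (4.5 to 12.5 mm) in its nest and pressed by the lift pad against the bolt with more than 4 N (all of step 2 and value of joint bolt above 0.083 m and velocity of joint cam_lever between -0.1 and 0.1 rad/s and contact force between any of the fingers, the arm and lever_arm above 1 N and contact force between bracket and bolt_rod above 4 N and contact force between lift_pad and bracket above 4 N and z of bracket in the frame of fixture between 0.078 and 0.086 m and angle between bracket's own z axis and vertical below 0.1 rad); the arm keeps its last pose, push and grip.
It fails at once if the bin, the hammer or the offcut was moved more than 20 mm (distance of any of bin, hammer, offcut from where it was at the start of the episode above 0.02 m).
It fails at once if the bracket left its nest (distance of bracket from where it was at the start of the episode above 0.03 m).
It also fails if it takes over 48 s, if anything falls off the work surface, if the arm or the gripper's body presses on something with over 40 N, if the wrist force passes 120 N, or if a joint passes its speed limit or range.

## Working session

There is one attempt and no reset: what is moved stays moved. The work goes in short steps, Python scripts to look and compute and a tool call to move; the robot and the scene stay as the last step left them, time stands still between calls to the robot, and variables do not carry over. Pictures are saved under pics/ and viewed, at most 10 in all, crops included, and the job is handed in when it is done.

Besides the shell and the picture viewer there is one more tool, called after "Request:" as a command line: name --argument value ..., lists and objects as JSON in quotes. send_rows: Moves the arm, as the interface text tells. Its arguments: {"type":"object","properties":{"plan":{"type":"array","items":{"type":"array","items":{"type":"array","items":{"type":"number"}}}},"fingers":{"type":"number"}},"required":["plan"]}

```bash
mkdir -p pics; cat > h.py <<'E'
import numpy as np, cv2, pickle
from plant import ctrl
def snap(n,f):
    s=ctrl.snapshot(n); cv2.imwrite('pics/'+f+'.png',s['img'][:,:,::-1]); pickle.dump(s,open(f+'.pkl','wb')); return s
def load(f): return pickle.load(open(f+'.pkl','rb'))
def ray(s,u,v):
    K=s['K'];d=np.array([(u-K[0,2])/K[0,0],(v-K[1,2])/K[1,1]]);x=d.copy()
    for _ in range(30): x=d/(1+s['k1']*(x@x))
    P=s['pose'];return P[:3,3],P[:3,:3]@np.array([x[0],x[1],1])
def onz(s,u,v,z):
    o,d=ray(s,u,v);return o+d*(z-o[2])/d[2]
def tri(a,b):
    A=0;B=0
    for s,u,v in (a,b):
        o,d=ray(s,u,v);d=d/np.linalg.norm(d);M=np.eye(3)-np.outer(d,d);A=A+M;B=B+M@o
    return np.linalg.solve(A,B)
def proj(s,p):
    P=s['pose'];c=P[:3,:3].T@(np.asarray(p)-P[:3,3]);x=c[:2]/c[2];x=x*(1+s['k1']*(x@x));return s['K'][0,0]*x[0]+s['K'][0,2],s['K'][1,1]*x[1]+s['K'][1,2]
E
python3 - <<'E'
from h import *
for n in('scene','side','wrist'): s=snap(n,n+'0');print(n,s['pose'].round(3).tolist(),s['K'][0,0],s['k1'])
print(ctrl.get_obs())
E
```

```text
scene [[0.777, 0.49, -0.396, 1.141], [0.63, -0.617, 0.472, -0.606], [-0.013, -0.616, -0.787, 1.142], [0.0, 0.0, 0.0, 1.0]] 420.66936754410295 -0.01918315468880933
side [[0.894, -0.315, 0.318, 0.115], [-0.448, -0.641, 0.623, -1.064], [0.008, -0.699, -0.715, 1.289], [0.0, 0.0, 0.0, 1.0]] 495.9767286813238 0.03818391509570635
wrist [[-1.0, 0.001, -0.001, 0.675], [0.0, 0.97, 0.243, -0.066], [0.002, 0.243, -0.97, 0.383], [0.0, 0.0, 0.0, 1.0]] 281.2824351476045 -0.04232365116607757
{'clock': 0.15, 'joint_pos': array([ 1.65073301e+01,  2.05824126e+01,  6.47466760e-01, -1.37905477e-02,
       -7.01355678e+01, -1.65076128e+01]), 'qvel': array([-0.03644913, -0.22178103,  0.24909617,  0.04508912,  0.03773585,
        0.08569995]), 'tau': array([ 1.39394037e-04, -5.83274567e+01,  2.93289685e+01,  7.00122759e+00,
        8.75052094e-03, -9.76538854e-05]), 'tool_pos': array([ 6.74648322e-01, -2.20984376e-05,  2.25848456e-01]), 'orientation': array([ 1.79928709e+02, -7.60622952e-03, -9.00049720e+01]), 'force': array([-0.18837132,  0.07970311,  0.40626366]), 'moment': array([0.01787263, 0.04304539, 0.01607266]), 'gripper_force': 0.0, 'opening': 0.08730921213376529}
```

View pics/scene0.png

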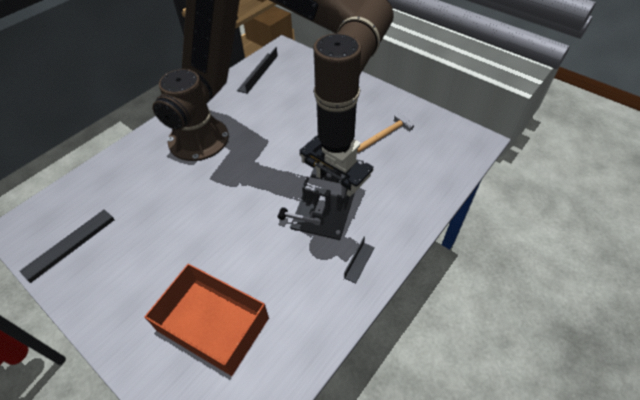

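View pics/side0.png

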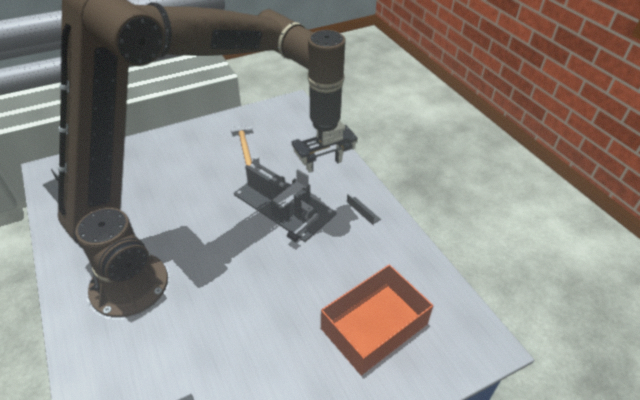

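The scene camera is partly blocked by the arm: the lever's black grip is at about (283,214), the base plate at about (320,210). The side view is clearer, with the fixture spanning (235..335, 160..245) and the grip near (294,237). Next I'll zoom the side view and add the wrist view.

```bash
python3 - <<'E'
from h import *
a=load('side0')['img'][150:260,220:350];a=cv2.resize(a,(650,550),interpolation=cv2.INTER_CUBIC)
cv2.imwrite('pics/sidecrop.png',a[:,:,::-1])
E
```

```text
(no output)
```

View pics/sidecrop.png

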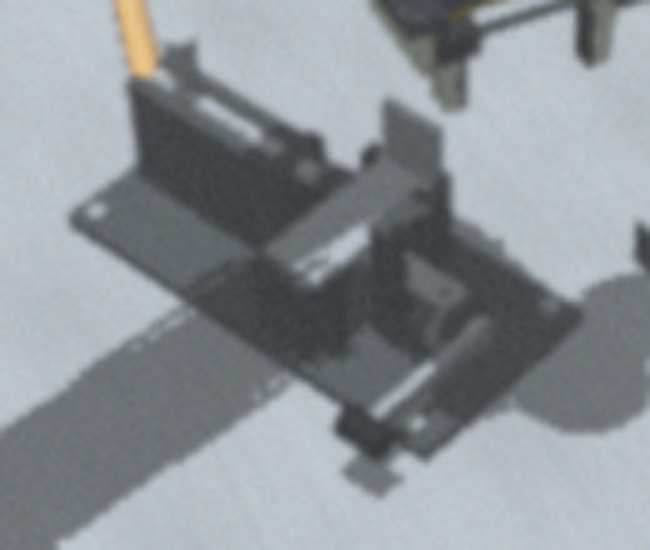

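View pics/wrist0.png

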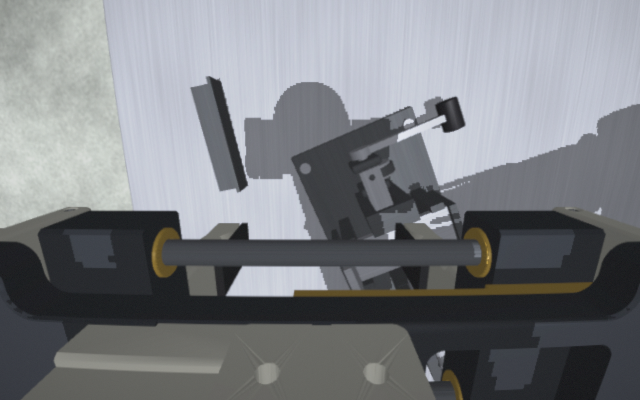

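The crop shows the plate corners at side pixels (234,193), (306,242) and (336,212), and the grip at (293,236). The knob stands at the far left end of the housing, near (256,160). The wrist view shows two plate corners at (293,157) and (411,107), with the grip at (452,114).

```bash
python3 - <<'E'
from h import *
s=load('side0');w=load('wrist0')
A,B,C=[onz(s,u,v,.012) for u,v in((234.2,193.6),(306,242),(336.2,212.5))]
print(A,B,C,np.linalg.norm(A-B),np.linalg.norm(B-C))
Bw,Cw=onz(w,411,107,.012),onz(w,292.5,157,.012);print('w',Bw,Cw,np.linalg.norm(Bw-Cw))
print('grip',onz(s,293,236,.04),onz(w,452,114,.04),tri((s,293,236),(w,452,114)))
for a,b in((A,B),): 
  d=(a-b)[:2];print('yaw',np.degrees(np.arctan2(-d[0],d[1])))
for b,c in((B,C),(Bw,Cw)):
  d=(c-b)[:2];print('yaw',np.degrees(np.arctan2(d[1],d[0])))
print('knob',onz(s,220+185/5,150+48/5,.155))
E
```

```text
[0.42300426 0.22174661 0.012     ] [ 0.55919313 -0.10057611  0.012     ] [ 0.71277097 -0.02610804  0.012     ] 0.34991333692724974 0.17067995264624924
w [ 0.55988856 -0.09048629  0.012     ] [ 0.71171261 -0.02692848  0.012     ] 0.16459082331367447
grip [ 0.52208384 -0.07962361  0.04      ] [ 0.51881739 -0.08117433  0.04      ] [ 0.52071602 -0.08144888  0.0430264 ]
yaw 22.905191499080143
yaw 25.8681973168945
yaw 22.715551269399032
knob [0.51678355 0.20208927 0.155     ]
```

Units first: shifts go in shares of 40 cm and turns go in shares of 60 degrees. So -26 cm is -0.65, 17.5 cm is 0.4375, -23 degrees is -0.3833.

Request:
send_rows --plan '[[[-0.05,0.0375,0,0,0,-0.0333],[-0.15,0.1,0,0,0,-0.1],[-0.25,0.1675,0,0,0,-0.1667],[-0.35,0.235,0,0,0,-0.2333],[-0.45,0.3,0,0,0,-0.2833],[-0.55,0.3675,0,0,0,-0.3333],[-0.625,0.42,0,0,0,-0.375],[-0.65,0.4375,0,0,0,-0.3833]]]'

```text
clock: 0.82
tool_pos: [0.4983, 0.2615, 0.2266]
orientation: [180.0, 0.0, -66.8]
force: [0.6, 1.3, 0.2]
opening: 0.0873
gripper_force: 0.0
```

```bash
python3 - <<'E'
from h import *
o=ctrl.get_obs();print(o['clock'],o['tool_pos'],o['orientation'])
w=snap('wrist','w1');s=snap('side','s1')
a=cv2.resize(s['img'][145:255,220:350],(475,400),interpolation=cv2.INTER_CUBIC)
m=np.hstack([w['img'],a]);m=cv2.resize(m,None,fx=.7,fy=.7)
b=w['img'][:260,150:500]; 
cv2.imwrite('pics/w1s1.png',m[:,:,::-1])
E
```

```text
0.8167 [0.49832524 0.26147258 0.22655068] [ 1.79998570e+02  9.54087281e-03 -6.68375623e+01]
```

View pics/w1s1.png

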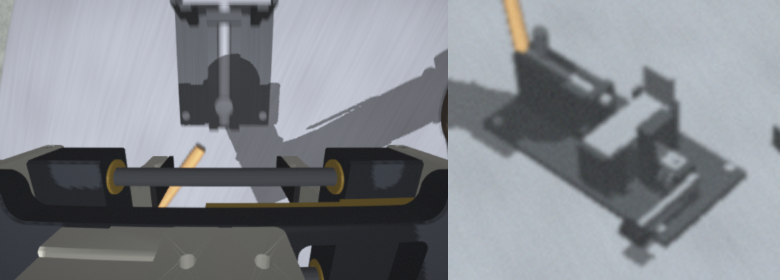

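The wrist view shows the knob top at about (319,150) full-res and the plate's end corners at about (257,177) and (398,179). The side crop shows the whole fixture unobstructed. I'll refine these with brightness masks.

```bash
python3 - <<'E'
from h import *
w=load('w1');s=load('s1')
img=cv2.cvtColor(w['img'],cv2.COLOR_RGB2GRAY)
c=img[120:190,240:415];cv2.imwrite('pics/kc.png',cv2.resize(c,(790,316),interpolation=cv2.INTER_CUBIC))
print('knob',onz(w,319,150,.155))
A,B,C=[onz(s,220+u*130/332.5,145+v*110/280,.012) for u,v in((484-448,124),(670-448,247),(746-448,174))]
print(A,B,C)
D,E=onz(w,180/.7,124/.7,.012),onz(w,279/.7,125/.7,.012);print(D,E,np.linalg.norm(D-E))
for a,b in((A,B),): 
  d=(a-b)[:2];print('yaw',np.degrees(np.arctan2(-d[0],d[1])))
for b,c in((B,C),(E,D)):
  d=(c-b)[:2];print('yaw',np.degrees(np.arctan2(d[1],d[0])))
# bolt rod axis top z=.1055 at two points in the wrist image: centre of bright run per row
for r in (25,40,55,70,85):
  x=img[r,290:350].astype(int);k=np.where(x>x.min()+.6*(x.max()-x.min()))[0]+290;print(r,k.min(),k.max(),onz(w,k.mean(),r,.1055)[:2])
E
```

```text
knob [0.51796882 0.21839314 0.155     ]
[0.42239553 0.22138575 0.012     ] [ 0.561509   -0.10189054  0.012     ] [ 0.7118157 -0.0302421  0.012    ]
[0.57666094 0.29536162 0.012     ] [0.40105715 0.22234284 0.012     ] 0.19018000072925487
yaw 23.28335868160849
yaw 25.48627846743468
yaw 22.578298510615696
25 291 349 [0.55742176 0.11822326]
40 315 325 [0.55473165 0.13068522]
55 315 325 [0.54973909 0.14238388]
70 315 325 [0.54466021 0.15428554]
85 290 326 [0.55020922 0.1709811 ]
```

View pics/kc.png

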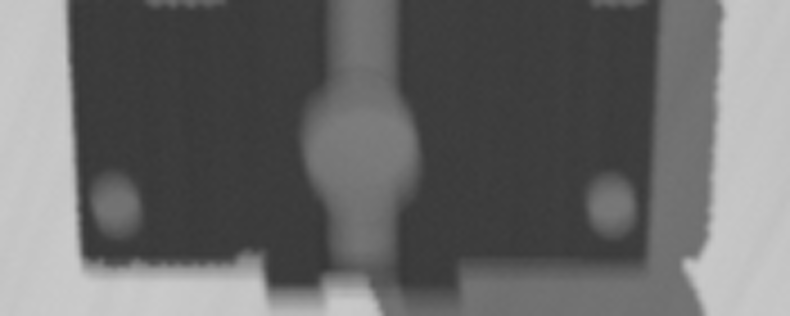

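```bash
python3 - <<'E'
from h import *
w=load('w1')
th=np.radians(23.1);ex=np.array([np.cos(th),np.sin(th)]);ey=np.array([-ex[1],ex[0]])
k=onz(w,319.7,152.8,.155)[:2]
D,E=onz(w,257.7,178,.012),onz(w,383.5,178,.012);d=(D-E)[:2];print('plate',np.linalg.norm(d),np.degrees(np.arctan2(d[1],d[0])))
g=np.array([.5205,-.0812]);O=g+.115*ex+.114*ey
ax=np.array([.54974,.14238])
print('O from grip',O,'knob',k,'knob in fix',(k-O)@ex,(k-O)@ey,'axis x',(ax-O)@ex)
o=ctrl.get_obs();a=np.radians(o['orientation'][2]);xt=np.array([np.cos(a),np.sin(a)]);yt=np.array([np.sin(a),-np.cos(a)])
dv=k-o['tool_pos'][:2];print('move tool',dv@xt*100,dv@yt*100)
print('plate mid',((D+E)[:2]/2-O)@ex,((D+E)[:2]/2-O)@ey)
E
```

```text
plate 0.16905925446179915 23.156665865648232
O from grip [0.58155304 0.06877842] knob [0.51656956 0.22023617] knob in fix -0.0003507038623305689 0.16480952710290864 axis x -0.00038568688808809926
move tool 4.756797171462696 -0.040144974534843045
plate mid -0.0008221921665130666 0.21141994935743377
```

In the tool's units: 10.6 cm is 0.265, 4.75 cm is 0.1188.

Request:
send_rows --plan '[[[0.0375,0,0,0,0,0],[0.0875,0,0.025,0,0,0],[0.1175,0,0.075,0,0,0],[0.1188,0,0.15,0,0,0],[0.1188,0,0.225,0,0,0],[0.1188,0,0.2625,0,0,0],[0.1188,0,0.265,0,0,0]]]'

```text
clock: 1.5
tool_pos: [0.5166, 0.2143, 0.1168]
orientation: [179.6, -0.1, -67.1]
force: [-0.9, 0.1, 0.9]
opening: 0.0874
gripper_force: 0.0
```

Request:
send_rows --plan '[[[0,0,0,0,0,0],[0,0,0,0,0,0],[0,0,0,0,0,0],[0,0,0,0,0,0],[0,0,0,0,0,0],[0,0,0,0,0,0],[0,0,0,0,0,0],[0,0,0,0,0,0]]]' --fingers 0

```text
clock: 2.17
tool_pos: [0.5186, 0.2163, 0.1208]
orientation: [-180.0, 0.0, -67.0]
force: [0.5, -0.6, -0.0]
opening: 0.0401
gripper_force: 0.0
```

In the tool's units: -0.4 cm is -0.01.

Request:
send_rows --plan '[[[-0.01,0,0,0,0,0],[-0.01,0,0,0,0,0],[-0.01,0,0,0,0,0],[-0.01,0,0,0,0,0],[-0.01,0,0,0,0,0],[-0.01,0,0,0,0,0]]]' --fingers 0

```text
clock: 2.67
tool_pos: [0.5181, 0.221, 0.1207]
orientation: [-179.9, 0.0, -67.0]
force: [4.3, 4.1, -3.1]
opening: 0.0211
gripper_force: 30.0
```

In the tool's units: 8 cm is 0.2, 7.5 cm is 0.1875.

Request:
send_rows --plan '[[[0.015,0,0,0,0,0],[0.045,0,0,0,0,0],[0.075,0,0,0,0,0],[0.105,0,0,0,0,0],[0.135,0,0,0,0,0],[0.165,0,0,0,0,0],[0.1875,0,0,0,0,0],[0.2,0,0,0,0,0]]]'

```text
clock: 3.33
tool_pos: [0.5497, 0.1468, 0.1207]
orientation: [-179.8, 0.0, -67.0]
force: [3.6, 5.0, -2.9]
opening: 0.0212
gripper_force: 30.0
```

In the tool's units: 1.3 cm is 0.0325, 1.1 cm is 0.0275.

Request:
send_rows --plan '[[[0.0075,0,0,0,0,0],[0.015,0,0,0,0,0],[0.0225,0,0,0,0,0],[0.0275,0,0,0,0,0],[0.0325,0,0,0,0,0],[0.0325,0,0,0,0,0],[0.0325,0,0,0,0,0]]]'

```text
clock: 3.92
tool_pos: [0.5525, 0.1404, 0.1207]
orientation: [-179.8, 0.4, -67.0]
force: [-13.3, 29.2, 3.4]
opening: 0.0215
gripper_force: 30.0
```

In the tool's units: -11 cm is -0.275, -9 cm is -0.225.

Request:
send_rows --plan '[[[-0.0075,0,0,0,0,0],[-0.0075,0,0,0,0,0],[-0.0075,0,0,0,0,0],[-0.0075,0,-0.025,0,0,0],[-0.0075,0,-0.075,0,0,0],[-0.0075,0,-0.15,0,0,0],[-0.0075,0,-0.225,0,0,0],[-0.0075,0,-0.275,0,0,0]]]' --fingers 1

```text
clock: 4.58
tool_pos: [0.553, 0.1364, 0.2343]
orientation: [-179.8, -0.0, -67.0]
force: [-0.1, -0.2, 0.6]
opening: 0.0691
gripper_force: 0.0
```

```bash
python3 - <<'E'
from h import *
from scipy.spatial.transform import Rotation as R
o=ctrl.get_obs();print(o['tool_pos'],o['orientation'])
s=snap('side','s2')
for y in (.075,.085):
  p=np.array([.5816,.0688])+y*np.array([-.3923,.9198]);print(proj(s,[*p,.155]))
m=cv2.resize(s['img'][140:260,210:350],(700,600),interpolation=cv2.INTER_CUBIC)
cv2.imwrite('pics/s2.png',m[:,:,::-1])
th=np.radians(23.1);c,sn=np.cos(th),np.sin(th)
F=np.array([[c,-sn,0],[sn,c,0],[0,0,1]])
R0=R.from_euler('xyz',o['orientation'],degrees=True)
# target: tool y = fixture y, z=(sin t,0,-cos t)
t=np.radians(18)
z=np.array([np.sin(t),0,-np.cos(t)]);y=np.array([0,1,0]);x=np.cross(y,z)
RT=R.from_matrix(F@np.c_[x,y,z])
gf=np.array([-.115,-.114,.040]);O=np.array([.5816,.0688,0])
tcp=O+F@(gf+.019*z); hov=tcp-.09*(F@z)
print('tcp',tcp,'hover',hov)
print('hover move cm',R0.inv().apply(hov-o['tool_pos'])*100,'rot',(R0.inv()*RT).as_rotvec(degrees=True))
E
```

```text
[0.55303384 0.13637048 0.23427885] [-1.79842975e+02 -4.11658684e-02 -6.70334773e+01]
(np.float64(273.63058881657525), np.float64(167.69954466277198))
(np.float64(271.52576335815604), np.float64(166.42757969026584))
tcp [ 0.52594753 -0.07887488  0.02192993] hover [ 0.50036589 -0.08978638  0.10752501]
hover move cm [18.75882872 13.70852333 12.65134259] rot [ 13.95081676 -14.04804512  89.08071499]
```

View pics/s2.png

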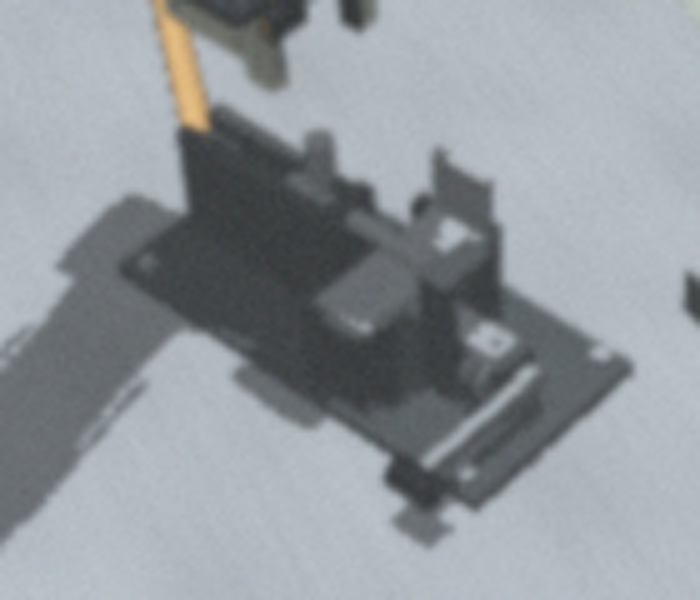

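The side view shows the knob at (274,166.6), matching the home prediction of (273.6,167.7), with the rod crossing the bracket into the keeper. The lever grip is at (293,236). Next I go to the lever.

In the tool's units: 18.5 cm is 0.4625, 17.5 cm is 0.4375, 52 degrees is 0.8667.

Request:
send_rows --plan '[[[0.0375,0.025,0,0.0117,-0.0117,0.075],[0.1,0.075,0,0.03,-0.03,0.1833],[0.175,0.125,0,0.0483,-0.0483,0.3],[0.25,0.175,0,0.0667,-0.0667,0.4167],[0.325,0.225,0,0.0833,-0.0833,0.5333],[0.3875,0.275,0,0.1,-0.1,0.65],[0.4375,0.3175,0.025,0.1167,-0.1167,0.7667],[0.4625,0.3375,0.05,0.1333,-0.1333,0.8667]]]' --fingers 1

```text
clock: 5.3
tool_pos: [0.4992, -0.089, 0.2115]
orientation: [-176.3, 10.4, -119.3]
force: [-0.7, 0.4, -0.6]
opening: 0.0877
gripper_force: 0.0
```

```bash
cat > t.py <<'E'
from h import *
from scipy.spatial.transform import Rotation as R
th=np.radians(23.1);c,sn=np.cos(th),np.sin(th)
F=np.array([[c,-sn,0],[sn,c,0],[0,0,1]]);O=np.array([.5816,.0688,0])
def go(gf,tilt,back=0,o=None,R0=None,p0=None):
    t=np.radians(tilt);z=np.array([np.sin(t),0,-np.cos(t)]);y=np.array([0,1.,0]);x=np.cross(y,z)
    RT=R.from_matrix(F@np.c_[x,y,z]);p=O+F@(np.asarray(gf)+(.019-back)*z)
    return np.r_[R0.inv().apply(p-p0)*100,(R0.inv()*RT).as_rotvec(degrees=True)].round(2),p
def cur():
    o=ctrl.get_obs();return dict(R0=R.from_euler('xyz',o['orientation'],degrees=True),p0=o['tool_pos'])
def fix(p): return F.T@(np.asarray(p)-O)
E
python3 - <<'E'
from t import *
k=cur();print(k['p0'],k['R0'].as_euler('xyz',degrees=True));print(go([-.115,-.114,.04],18,.09,**k))
E
```

```text
[ 0.49919895 -0.08900838  0.21149559] [-176.33975789   10.42577827 -119.31938925]
(array([ 1.89,  0.51, 10.21,  5.7 , -6.13, 36.64]), array([ 0.50036589, -0.08978638,  0.10752501]))
```

In the tool's units: 10.2 cm is 0.255, 9.8 cm is 0.245, 5.7 degrees is 0.095.

Request:
send_rows --plan '[[[0.01,0.0025,0.0375,0.0167,-0.0167,0.0833],[0.02,0.005,0.1,0.0333,-0.0333,0.1917],[0.03,0.0075,0.1625,0.05,-0.05,0.3],[0.04,0.01,0.2125,0.0667,-0.0667,0.4083],[0.045,0.0125,0.245,0.0833,-0.0867,0.5167],[0.0475,0.0125,0.255,0.095,-0.1017,0.61],[0.0475,0.0125,0.255,0.095,-0.1017,0.61],[0.0475,0.0125,0.255,0.095,-0.1017,0.61]]]'

```text
clock: 5.97
tool_pos: [0.5009, -0.0874, 0.107]
orientation: [-179.9, 17.8, -156.2]
force: [0.4, -1.1, 0.7]
opening: 0.0876
gripper_force: 0.0
```

```bash
python3 - <<'E'
from t import *
k=cur();print(k['p0'],k['R0'].as_euler('xyz',degrees=True));print(go([-.115,-.114,.04],18,0,**k))
w=snap('wrist','w3');cv2.imwrite('pics/w3.png',w['img'][:,:,::-1]);print(proj(w,O+F@[-.115,-.114,.04]))
E
```

```text
[ 0.50094637 -0.08736206  0.10703119] [-179.92569525   17.80636662 -156.16363807]
(array([ 0.1 , -0.22,  8.91,  0.15, -0.19,  0.7 ]), array([ 0.52594753, -0.07887488,  0.02192993]))
(np.float64(319.6568957414314), np.float64(205.65637006230443))
```

View pics/w3.png

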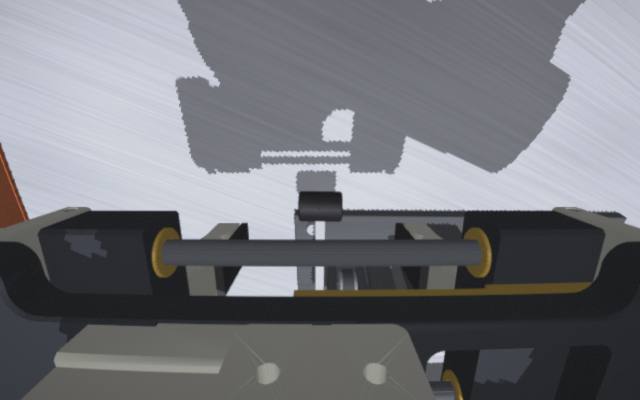

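The wrist view shows the grip at (320,206), matching the prediction of (319.7,205.7) and midway between the fingers. I descend and pinch.

In the tool's units: 8.9 cm is 0.2225, 8.4 cm is 0.21, 0.7 degrees is 0.0117.

Request:
send_rows --plan '[[[0,-0.0025,0.0375,0,0,0.005],[0.0025,-0.005,0.0875,0,0,0.0117],[0.0025,-0.005,0.1375,0,0,0.0117],[0.0025,-0.005,0.18,0,0,0.0117],[0.0025,-0.005,0.21,0,0,0.0117],[0.0025,-0.005,0.2225,0,0,0.0117],[0.0025,-0.005,0.2225,0,0,0.0117],[0.0025,-0.005,0.2225,0,0,0.0117]]]' --fingers 0.8

```text
clock: 6.68
tool_pos: [0.5267, -0.0783, 0.0223]
orientation: [179.8, 17.9, -157.0]
force: [1.1, -0.6, 0.6]
opening: 0.07
gripper_force: 0.0
```

Request:
send_rows --plan '[[[0,0,0,0,0,0],[0,0,0,0,0,0],[0,0,0,0,0,0],[0,0,0,0,0,0],[0,0,0,0,0,0],[0,0,0,0,0,0],[0,0,0,0,0,0],[0,0,0,0,0,0]]]' --fingers 0

```text
clock: 7.35
tool_pos: [0.5259, -0.0777, 0.0218]
orientation: [179.8, 17.9, -157.1]
force: [-2.5, 4.1, 2.8]
opening: 0.0359
gripper_force: 30.0
```

Request:
send_rows --plan '[[[0,0,0,0,0,0],[0,0,0,0,0,0],[0,0,0,0,0,0],[0,0,0,0,0,0]]]'

```text
clock: 7.68
tool_pos: [0.5259, -0.0777, 0.0218]
orientation: [179.8, 17.9, -157.1]
force: [-2.1, 4.5, 3.4]
opening: 0.0356
gripper_force: 30.0
```

```bash
python3 - <<'E'
from t import *
k=cur();z=k['R0'].as_matrix()[:,2];print('grasp pt fix',fix(k['p0']-.019*z),k['R0'].as_euler('xyz',degrees=True))
t0=np.degrees(np.arcsin(np.clip((F.T@z)[0],-1,1)));print(t0)
G=fix(k['p0']-.019*z)
a0=np.arctan2(G[2]-.04,-G[0]);print(a0)
for a in np.linspace(0,90,17)[1:]:
  r=np.radians(a); print(a,go([-.115*np.cos(r),-.114,.04+.115*np.sin(r)],18,0,**k)[0])
E
```

```text
grasp pt fix [-0.11452015 -0.11298858  0.03990574] [ 179.75378561   17.85311937 -157.09481781]
17.85372183353938
-0.0008231005675491809
5.625 [-0.36 -0.1  -1.08  0.19 -0.15 -0.19]
11.25 [-0.86 -0.1  -2.09  0.19 -0.15 -0.19]
16.875 [-1.46 -0.09 -3.05  0.19 -0.15 -0.19]
22.5 [-2.14 -0.09 -3.94  0.19 -0.15 -0.19]
28.125 [-2.92 -0.08 -4.77  0.19 -0.15 -0.19]
33.75 [-3.77 -0.08 -5.51  0.19 -0.15 -0.19]
39.375 [-4.68 -0.07 -6.17  0.19 -0.15 -0.19]
45.0 [-5.66 -0.07 -6.73  0.19 -0.15 -0.19]
50.625 [-6.69 -0.06 -7.2   0.19 -0.15 -0.19]
56.25 [-7.76 -0.06 -7.56  0.19 -0.15 -0.19]
61.875 [-8.86 -0.05 -7.81  0.19 -0.15 -0.19]
67.5 [-9.98 -0.05 -7.96  0.19 -0.15 -0.19]
73.125 [-11.1   -0.05  -8.     0.19  -0.15  -0.19]
78.75 [-12.23  -0.04  -7.92   0.19  -0.15  -0.19]
84.375 [-13.34  -0.04  -7.74   0.19  -0.15  -0.19]
90.0 [-14.43  -0.04  -7.44   0.19  -0.15  -0.19]
```

In the tool's units: -6.73 cm is -0.1683, -6.17 cm is -0.1543.

Request:
send_rows --plan '[[[-0.009,0,-0.027,0,0,0],[-0.0215,0,-0.0523,0,0,0],[-0.0365,0,-0.0763,0,0,0],[-0.0535,0,-0.0985,0,0,0],[-0.073,0,-0.1193,0,0,0],[-0.0943,0,-0.1378,0,0,0],[-0.117,0,-0.1543,0,0,0],[-0.1415,0,-0.1683,0,0,0]]]'

```text
clock: 8.35
tool_pos: [0.554, -0.0657, 0.102]
orientation: [179.7, 17.5, -157.2]
force: [-6.9, 2.6, -8.7]
opening: 0.036
gripper_force: 30.0
```

```bash
python3 - <<'E'
from t import *
k=cur();z=k['R0'].as_matrix()[:,2];G=fix(k['p0']-.019*z)
print('grasp pt fix',G,'ang',np.degrees(np.arctan2(G[2]-.04,-G[0])),'rad',np.hypot(G[0],G[2]-.04),ctrl.get_obs()['opening'],ctrl.get_obs()['force'])
E
```

```text
grasp pt fix [-0.08388442 -0.11295449  0.12009107] ang 43.674776357838134 rad 0.11597919907827269 0.03603844623431231 [-6.85730363  2.61441635 -8.66989237]
```

In the tool's units: -8.6 cm is -0.215, -7.68 cm is -0.192.

Request:
send_rows --plan '[[[-0.0258,0,-0.0118,0,0,0],[-0.0525,0,-0.0208,0,0,0],[-0.08,0,-0.027,0,0,0],[-0.108,0,-0.0308,0,0,0],[-0.136,0,-0.0318,0,0,0],[-0.1643,0,-0.0298,0,0,0],[-0.192,0,-0.0253,0,0,0],[-0.215,0,-0.019,0,0,0]]]'

```text
clock: 9.02
tool_pos: [0.6292, -0.0337, 0.1379]
orientation: [179.7, 17.8, -157.1]
force: [-14.6, 6.9, 9.5]
opening: 0.0357
gripper_force: 30.0
```

In the tool's units: -0.17 cm is -0.0043, -0.1 cm is -0.0025.

Request:
send_rows --plan '[[[-0.0025,0,0.0013,0,0,0],[-0.0043,0,0.0013,0,0,0],[-0.0043,0,0.0013,0,0,0],[-0.0043,0,0.0013,0,0,0],[-0.0043,0,0.0013,0,0,0],[-0.0043,0,0.0013,0,0,0]]]'

```text
clock: 9.52
tool_pos: [0.631, -0.0329, 0.1381]
orientation: [179.7, 17.8, -157.1]
force: [-12.3, 6.6, 8.7]
opening: 0.0359
gripper_force: 30.0
```

```bash
python3 - <<'E'
from t import *
k=cur();z=k['R0'].as_matrix()[:,2];G=fix(k['p0']-.019*z)
print('grasp pt fix',G,'ang',np.degrees(np.arctan2(G[2]-.04,-G[0])),'rad',np.hypot(G[0],G[2]-.04),ctrl.get_obs()['opening'],ctrl.get_obs()['force'])
s=snap('side','s4')
m=cv2.resize(s['img'][120:260,200:360],(685,600),interpolation=cv2.INTER_CUBIC)
cv2.imwrite('pics/s4.png',m[:,:,::-1])
E
```

```text
grasp pt fix [-0.00029606 -0.11304681  0.15614492] ang 89.85394845517327 rad 0.11614530229328 0.03588359949809195 [-12.32800593   6.59542763   8.69307903]
```

View pics/s4.png

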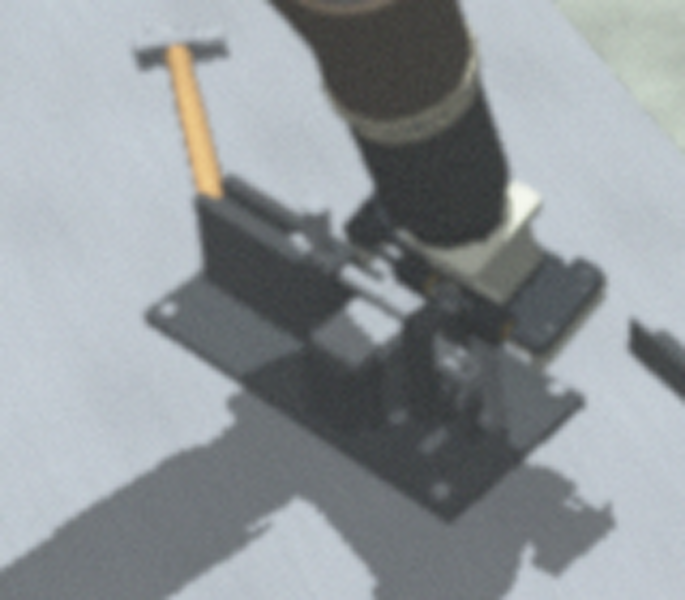

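The side view shows the lever off its level position and held under the gripper. The bracket is up against the bolt, the knob is home, and the hammer and offcut have not moved. The grasp point puts the lever at 89.9°.

In the tool's units: 0.05 cm is 0.0013.

Request:
send_rows --plan '[[[0,0,0.0013,0,0,0],[0,0,0.0013,0,0,0],[0,0,0.0013,0,0,0],[0,0,0.0013,0,0,0],[0,0,0.0013,0,0,0],[0,0,0.0013,0,0,0]]]'

```text
clock: 10.07
tool_pos: [0.6314, -0.0328, 0.1381]
orientation: [179.7, 17.9, -157.1]
force: [-14.7, 7.3, 11.1]
opening: 0.036
gripper_force: 30.0
```

```bash
python3 -c "
from plant import ctrl
print(ctrl.get_obs()['qvel']);print(ctrl.close_job())"
```

```text
[ 0.0915293   0.0080468  -0.0304024  -0.10607006 -0.03655213  0.11469725]
the job is handed in; nothing more can be done
None
```

I handed the job in at about 10 s with the bolt slid home to its stop, the lever held still at about 90°, and the bracket apparently raised against the bolt; no verdict came back, and the bracket's lift and clamping force were not measured.

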